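Index the ratchet parts carousel to the brass bushing

ROBOT

A 6-joint arm with a two-finger parallel gripper is mounted at the origin on the work surface. World frame = base frame: x ahead of the robot, y to its left, z up, the work surface at z = 0. Lengths are in m, angles in rad, forces in N, time in s.
With the tool pointing down it reaches from about 0.3 to 0.775 m from the base axis. Payload 14.6 kg.
Tool frame: the origin (TCP) lies where the fingers leave the gripper's body, on its centre line; the fingertips stand 73 mm ahead of it and the grasp point (between the pads) lies 54 mm ahead of it; z points along the fingers, y is the line along which they close (so a half turn about z gives the same grasp; the last joint's range is limited). The gripper opens to 85 mm and grips with 20 to 120 N. Pads are 22 mm wide; open, the fingers measure 114 mm over their backs; the gripper's body (76 mm by 85 mm) begins 54 mm behind the grasp point. The pads swing forward as they close: fully open they stand 13 mm farther back than shut.
Start: joints at [-1.344, 0.3, 1.521, -0, 1.321, -0.067], TCP at [0.159, -0.526, 0.304] pointing down, gripper open.
Joint ranges: [-3.03, 3.03], [-0.79, 2.21], [0.23, 2.52], [-1.04, 4.18], [0, 3.07], [-2.55, 2.55]. Speed limits (rad/s): [2.22, 2.22, 2.57, 3.14, 3.14, 3.14].

INTERFACE

Orientations are given as a rotation vector (axis times angle).
In Python, from cell import env, vision, job_done gives the robot as it stands (env), with the cameras (vision) and the job as plain functions.
- The arm moves only by the tool step_hand, called after "Emit:" by a JSON object that holds its "name" and its "arguments", one argument or row to a line. Schema: {"type":"object","properties":{"increments":{"type":"array","items":{"type":"array","items":{"type":"number"},"minItems":7,"maxItems":7},"minItems":1,"maxItems":20},"clamp_n":{"type":"number"},"only":{"type":"string"},"quiet":{"type":"boolean"},"lines":{"type":"string"}},"required":["increments"],"additionalProperties":false}. increments is a list of rows, 1 to 20 of them, each of 7 numbers: the opening from 0.0 (shut) to 1.0 (fully open), then dx, dy, dz in normalised numbers (1 is 0.75 m), then a rotation vector rx, ry, rz in a scale on which 1.0 is 360 degrees; each row is the pose to reach, as a shift and turn from the pose commanded when the call began, along the tool's axes at that moment; what a row does not reach only later rows make up. A row lasts 1/12 s, in which the tool goes at most 0.0417 m and 0.125 rad, less where a joint would pass 70% of its speed; a pose out of reach is approached as far as the arm can. The fingers move at their own pace and stop on an object; clamp_n is the grip in N (left out, the last holds). Time passes only in rows, so rows that do not move let the fingers close. The tool returns the time, the measured TCP pose, the force, the opening and the grip force at its end. only (a regular expression) keeps the lines of the reply that match it, lines (a string "A,B") keeps lines A to B, and quiet returns only ok. Shift and turn numbers lie between -1 and 1, and a call with a number outside is refused. Input that does not fit is refused with a message, and nothing moves.
- env.get_state(): the state, without advancing time (a new reading comes with each control period).
- vision.grab_frame(name): name is "scene" or "top" or "wrist"; returns the picture (420x560x3 uint8, red, green, blue); there is no depth.
- vision.camera_params(name): a dict with "fx", "fy", "cx", "cy" (pixels), "T" (4x4, takes a point from camera to world coordinates). Camera axes: x right, y up, looking along -z (the intrinsics and any distortion apply to the point x, -y, -z); pixel columns grow to the right and rows downward; lengths in m; the calibration is good to about 2 mm. A picture is of the moment at which its call begins: read the wrist's pose just before it. camera_params takes no time and is no camera call; for the wrist camera it gives the pose at the moment of the call.
- job_done(): hands the job in; it is judged then, once.
The state is a dict: "time": time; "joint_positions": joint angles; "joint_vel": joint speeds; "tau": joint torques, N m; "position": TCP position; "eef_rot": TCP orientation; "wrist_force": force on the tool from outside, world axes, zero at the start; "torque": the same for the moment, N m; "finger_gap": opening from 0.0 (shut) to 1.0 (fully open); "grip_force": force on a finger pad.
Only numpy, scipy, OpenCV 4.12 (cv2) and the standard library are available. Lean on these libraries where they do the work, as an engineer would, in place of code of your own. Each camera call takes 0.05 s, during which the arm holds its last target. There are 200 camera calls.

TASK

Pump the yellow-handled lever of the parts carousel back and forth, so that its round tray steps on one pocket per stroke, until the brass bushing stands in front of the red pointer; then let go of the handle. Work the lever only: do not touch the tray or the brass bushing.

Things in the scene. Friction and masses are not known exactly. Their poses are not given: they have to be found in the camera images.
- tray: Round parts tray, 217 mm across, ratchet teeth to 260 mm, 12 pockets 30 deg apart; rim 72, parts up to 82 mm above the table. Origin: on the upright axis of both tray and lever, at pocket-floor height (50 mm). The lever turns it only anticlockwise seen from above, one pocket per stroke; it stays put while the lever goes back; within 8 deg of its clockwise stop the pawl takes the next tooth.
- bushing: Brass tube standing loose in a pocket: 32 mm outside, 19 mm bore, 32 mm tall, about 86 mm from the tray's axis (a few mm of play); origin at the centre of its underside. It starts two, three or four pockets (60, 90, 120 deg) short of the pointer. The other parts in the tray (black collar, red cap, dark pinion, steel nut, green plug) are not wanted.
- pointer (a point): Fixed place in front of the red pointer: where the centre of a pocket's floor stands when that pocket is at the pointer, 86 mm from the tray's axis. The pointer is a red post with an arrow, 86 mm high, just outside the tray on the same ray, on the far side from the lever. The lever's two stops lie 22 deg either side of the line from here through the tray's axis.
- grip (a point): Axis of the lever's upright round yellow handle (24 mm thick, may turn in the grip), 68 to 135 mm above the table; this point is 112 mm up, 210 mm from the tray's axis. The lever swings level 44 deg (0.76 rad) between stops; it starts within 9 deg of the clockwise one. Driving stroke: anticlockwise (away from the robot), 4 to 13 deg of play, then 30 deg with the tray. About 2 N, no spring.

How it is judged:
By the outcome, as a careful person would: the job done as asked, in the order asked, and still so for the second after the job is handed in, with the robot touching nothing.
It also fails if it takes over 64 s, if anything falls off the work surface, if the arm or the gripper's body presses on something with over 40 N, if the wrist force passes 120 N, or if a joint passes its speed limit or range.

## Working session

There is one attempt and no reset: what is moved stays moved. The work goes in short steps, Python scripts to look and compute and a tool call to move; the robot and the scene stay as the last step left them, time stands still between calls to the robot, and variables do not carry over. Pictures are saved under pics/ and viewed, at most 10 in all, crops included, and the job is handed in when it is done.

```bash
ls; mkdir -p pics; python3 - <<'E'
from cell import env, vision, job_done
import cv2
for n in ("scene","top"):
    cv2.imwrite(f"pics/{n}0.png",vision.grab_frame(n)[:,:,::-1]); p=vision.camera_params(n); print(n,p)
s=env.get_state(); print(s)
E
```

```text
cell.py
pics
scene {'fx': 382.3771767347501, 'fy': 382.3771767347501, 'cx': 279.86070155011487, 'cy': 213.8769893565778, 'T': array([[-0.23816244, -0.83091663,  0.5028481 ,  0.88210479],
       [ 0.97116892, -0.19816388,  0.13252172,  0.17693301],
       [-0.01046817,  0.51991214,  0.8541556 ,  0.65944527],
       [ 0.        ,  0.        ,  0.        ,  1.        ]])}
top {'fx': 471.60745912741277, 'fy': 471.60745912741277, 'cx': 270.53623228249495, 'cy': 215.1122180919204, 'T': array([[-7.82105701e-03,  9.97783629e-01, -6.60807142e-02,
         5.14561866e-01],
       [-9.99968568e-01, -7.88996234e-03, -7.81832814e-04,
         8.57580240e-02],
       [-1.30147433e-03,  6.60725224e-02,  9.97813975e-01,
         7.70663140e-01],
       [ 0.00000000e+00,  0.00000000e+00,  0.00000000e+00,
         1.00000000e+00]])}
{'time': 0.1, 'joint_positions': array([-1.34360088e+00,  3.00404338e-01,  1.52155386e+00,  7.87209080e-06,
        1.32069462e+00, -6.65906503e-02]), 'joint_vel': array([-0.00110277, -0.00057129, -0.00148806,  0.00059536, -0.00112236,
       -0.00011297]), 'tau': array([ 1.60946729e-03, -5.44374812e+01, -3.62371373e+01, -4.28788780e-06,
        3.02896879e-03,  1.09631958e-05]), 'position': array([ 0.15923864, -0.52629232,  0.30336941]), 'eef_rot': array([-3.10671407e+00, -4.59662525e-01,  1.21602430e-04]), 'wrist_force': array([ 1.41961917, -0.55202978, -0.27522571]), 'torque': array([-0.07840933,  0.06558103,  0.02535516]), 'grip_force': 0.0, 'finger_gap': 0.995555006425815}
```

View pics/top0.png

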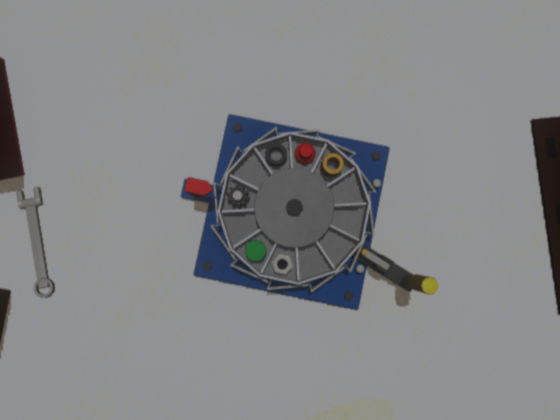

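View pics/scene0.png

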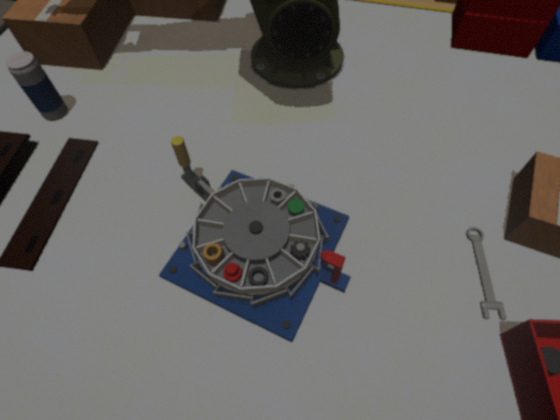

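Top view: the handle is at (429,285), the hub at (294,208), the bushing at (333,164) and the pointer at about (198,187). In the scene view, the handle is at (180,145) and the hub at (256,227).

```bash
cat > h.py <<'E'
import numpy as np, cv2
from cell import env, vision, job_done
from scipy.spatial.transform import Rotation as R
def ray(n,u,v):
    p=vision.camera_params(n); d=p['T'][:3,:3]@np.array([(u-p['cx'])/p['fx'],-(v-p['cy'])/p['fy'],-1.]); return p['T'][:3,3],d
def plane(n,uv,z):
    o,d=ray(n,*uv); return o+d*(z-o[2])/d[2]
def tri(a,b):
    (o,d),(q,e)=ray('top',*a),ray('scene',*b); t=np.linalg.lstsq(np.c_[d,-e],q-o,rcond=None)[0]
    P,Q=o+d*t[0],q+e*t[1]; return (P+Q)/2,np.linalg.norm(P-Q)
def blobs(img,lo,hi,amin=30):
    m=cv2.inRange(cv2.cvtColor(img,cv2.COLOR_RGB2HSV),lo,hi); n,l,s,c=cv2.connectedComponentsWithStats(m)
    return [(c[i].round(1).tolist(),s[i].tolist()) for i in range(1,n) if s[i][4]>=amin]
E
python3 - <<'E'
from h import *
t=vision.grab_frame('top'); s=vision.grab_frame('scene')
for n,i in(('top',t),('scene',s)):
    print(n,'yel',blobs(i,(24,150,60),(34,255,255)),'\n org',blobs(i,(12,130,60),(22,255,255)),'\n red',blobs(i,(0,170,60),(6,255,255)),'\n hub',blobs(i[190:240,230:310],(0,0,0),(180,255,60),8))
P,e=tri((294,208),(256,227)); print('hub',P,e)
h=plane('top',(429,285),.135); b=plane('top',(333,164),.082); p=plane('top',(198,187),.086)
for q in(h,b,p):
    d=(q-P)[:2]; print(q,np.hypot(*d),np.degrees(np.arctan2(d[1],d[0])))
E
```

```text
top yel [([428.8, 285.1], [421, 278, 16, 15, 198])] 
 org [([332.7, 163.4], [322, 153, 22, 22, 226])] 
 red [([304.8, 151.2], [296, 144, 19, 18, 206]), ([197.4, 186.4], [186, 179, 25, 15, 272])] 
 hub [([9.5, 9.9], [0, 0, 20, 19, 211]), ([23.1, 0.8], [19, 0, 8, 3, 14]), ([63.9, 17.5], [57, 10, 16, 16, 207]), ([9.1, 23.8], [0, 23, 24, 3, 55]), ([33.5, 44.7], [29, 41, 11, 9, 19]), ([22.9, 47.2], [20, 45, 7, 5, 9])]
scene yel [([426.6, 7.2], [412, 5, 31, 6, 51]), ([177.0, 140.9], [173, 138, 10, 7, 56])] 
 org [([25.1, 9.7], [4, 0, 44, 21, 605]), ([70.2, 12.3], [47, 0, 48, 25, 605]), ([393.4, 2.2], [383, 0, 26, 5, 43]), ([545.8, 186.5], [530, 153, 30, 72, 1374]), ([212.2, 252.0], [203, 244, 19, 17, 168])] 
 red [([476.8, 14.3], [466, 12, 23, 5, 52]), ([332.5, 258.2], [322, 251, 22, 16, 196]), ([231.8, 271.8], [224, 264, 17, 17, 199]), ([549.2, 365.2], [530, 321, 30, 99, 821])] 
 hub [([47.2, 4.4], [44, 2, 8, 6, 40]), ([45.4, 12.2], [41, 10, 11, 5, 29]), ([53.9, 15.6], [51, 13, 6, 6, 15]), ([65.0, 22.9], [58, 20, 16, 6, 41]), ([25.5, 37.3], [19, 31, 14, 14, 155])]
hub [0.57134092 0.05109789 0.07018162] 0.0003458669893931258
[ 0.46133404 -0.12488865  0.135     ] 0.20753981896126544 -122.00896301279269
[ 0.63493118 -0.00634708  0.082     ] 0.0856950784911078 -42.09343242546922
[0.60190278 0.19194516 0.086     ] 0.14412487874470348 77.75741282508493
```

```bash
python3 - <<'E'
from h import *
s=env.get_state(); A=R.from_rotvec(s['eef_rot']); print(A.as_matrix().round(3))
ph=np.radians(77.8-90) # chord direction
for sg in(1,-1):
    y=sg*np.array([np.cos(ph),np.sin(ph),0]); z=np.array([0,0,-1.]); x=np.cross(y,z)
    B=R.from_matrix(np.c_[x,y,z]); print(sg,'rot',(A.inv()*B).as_rotvec())
d=np.array([.4613,-.1249,.25])-s['position']; print('d',A.inv().apply(d))
E
```

```text
[[ 0.957  0.29  -0.   ]
 [ 0.29  -0.957  0.001]
 [ 0.    -0.001 -1.   ]]
1 rot [-5.93823075e-04 -3.69273361e-04 -1.06403958e+00]
-1 rot [-4.24411581e-04  6.82490038e-04  2.07755294e+00]
d [ 0.40535374 -0.29672406  0.0537536 ]
```

The manual's scale: shifts go in shares of 0.75 m and turns go in shares of 360 degrees. Converting my numbers, 0.405 m / 0.75 = 0.54, -0.297 m / 0.75 = -0.396, -1.064 rad / 6.2832 = -0.1693.

Emit:
{"name": "step_hand", "arguments": {
  "increments": [
    [1, 0.2667, -0.2, 0.0267, 0, 0, -0.0844],
    [1, 0.2667, -0.2, 0.0267, 0, 0, -0.0844],
    [1, 0.2667, -0.2, 0.0267, 0, 0, -0.0844],
    [1, 0.2667, -0.2, 0.0267, 0, 0, -0.0844],
    [1, 0.2667, -0.2, 0.0267, 0, 0, -0.0844],
    [1, 0.2667, -0.2, 0.0267, 0, 0, -0.0844],
    [1, 0.54, -0.396, 0.072, 0, 0, -0.1693],
    [1, 0.54, -0.396, 0.072, 0, 0, -0.1693],
    [1, 0.54, -0.396, 0.072, 0, 0, -0.1693],
    [1, 0.54, -0.396, 0.072, 0, 0, -0.1693],
    [1, 0.54, -0.396, 0.072, 0, 0, -0.1693],
    [1, 0.54, -0.396, 0.072, 0, 0, -0.1693],
    [1, 0.54, -0.396, 0.072, 0, 0, -0.1693],
    [1, 0.54, -0.396, 0.072, 0, 0, -0.1693],
    [1, 0.54, -0.396, 0.072, 0, 0, -0.1693]
  ],
  "clamp_n": 40
}}

```text
time: 1.45
position: [0.4607, -0.125, 0.2497]
eef_rot: [-2.444, -1.974, 0.001]
wrist_force: [-0.3, -0.3, 0.6]
finger_gap: 1.004
grip_force: 0.0
```

```bash
python3 - <<'E'
from h import *
s=env.get_state(); A=R.from_rotvec(s['eef_rot']); print(A.as_matrix().round(3),s['joint_positions'].round(2))
cv2.imwrite('pics/w1.png',vision.grab_frame('wrist')[:,:,::-1])
w=vision.grab_frame('wrist'); print([( c, plane('wrist',c,.135)) for c,_ in blobs(w,(24,150,60),(34,255,255),80)])
print('d',A.inv().apply(np.array([.4613,-.1249,.166])-s['position']))
E
```

```text
[[ 0.211  0.978 -0.001]
 [ 0.978 -0.211 -0.   ]
 [-0.    -0.001 -1.   ]] [-0.34  0.19  1.79 -0.    1.16 -0.13]
[]
d [0.00020939 0.00062005 0.0837472 ]
```

View pics/w1.png

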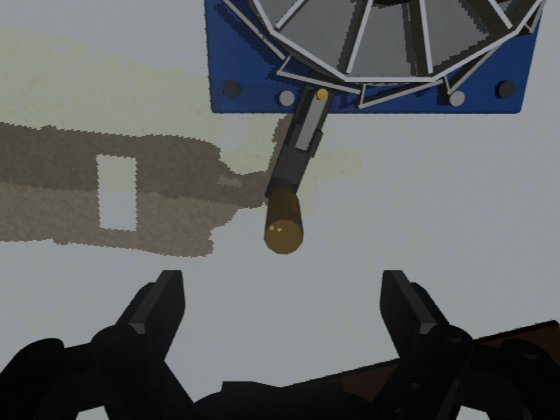

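The wrist view shows the handle top at (284,237), on the fingers' mid-line at column 283. I'll check its position, then descend.

Scaled: 0.084 m / 0.75 = 0.112, 0.06 m / 0.75 = 0.08.

```bash
python3 -c "
from h import *
print(plane('wrist',(284,237),.135))"
```

```text
[ 0.4614453  -0.12557027  0.135     ]
```

Emit:
{"name": "step_hand", "arguments": {
  "increments": [
    [1, 0, 0, 0.04, 0, 0, 0],
    [1, 0, 0, 0.08, 0, 0, 0],
    [1, 0, 0, 0.112, 0, 0, 0],
    [1, 0, 0, 0.112, 0, 0, 0],
    [0, 0, 0, 0.112, 0, 0, 0],
    [0, 0, 0, 0.112, 0, 0, 0],
    [0, 0, 0, 0.112, 0, 0, 0],
    [0, 0, 0, 0.112, 0, 0, 0],
    [0, 0, 0, 0.112, 0, 0, 0],
    [0, 0, 0, 0.112, 0, 0, 0],
    [0, 0, 0, 0.112, 0, 0, 0]
  ],
  "clamp_n": 40
}}

```text
time: 2.47
position: [0.4613, -0.125, 0.1669]
eef_rot: [2.444, 1.972, 0.001]
wrist_force: [-0.7, -1.0, 6.1]
finger_gap: 0.274
grip_force: 38.9
```

Scaled: 0.1453 m / 0.75 = 0.1937, 0.1419 m / 0.75 = 0.1892.

Emit:
{"name": "step_hand", "arguments": {
  "increments": [
    [0, -0.004, 0.0107, 0, 0, 0, 0],
    [0, -0.0071, 0.0221, 0, 0, 0, 0],
    [0, -0.01, 0.034, 0, 0, 0, 0],
    [0, -0.0123, 0.0459, 0, 0, 0, 0],
    [0, -0.0141, 0.0579, 0, 0, 0, 0],
    [0, -0.0155, 0.0699, 0, 0, 0, 0],
    [0, -0.0163, 0.082, 0, 0, 0, 0],
    [0, -0.0165, 0.0941, 0, 0, 0, 0],
    [0, -0.0163, 0.1063, 0, 0, 0, 0],
    [0, -0.0155, 0.1184, 0, 0, 0, 0],
    [0, -0.0141, 0.1304, 0, 0, 0, 0],
    [0, -0.0123, 0.1424, 0, 0, 0, 0],
    [0, -0.01, 0.1543, 0, 0, 0, 0],
    [0, -0.0071, 0.1661, 0, 0, 0, 0],
    [0, -0.004, 0.1777, 0, 0, 0, 0],
    [0, 0.0003, 0.1892, 0, 0, 0, 0],
    [0, 0.002, 0.1937, 0, 0, 0, 0],
    [0, 0.002, 0.1937, 0, 0, 0, 0],
    [0, 0.002, 0.1937, 0, 0, 0, 0]
  ],
  "clamp_n": 40
}}

```text
time: 4.05
position: [0.6035, -0.1546, 0.1666]
eef_rot: [2.443, 1.972, 0.0]
wrist_force: [-0.1, -4.8, 3.5]
finger_gap: 0.271
grip_force: 39.8
```

```bash
cat > m.py <<'E'
from h import *
s=env.get_state(); C=np.array([.5715,.0505]); d=s['position'][:2]-C; print('handle',np.hypot(*d),np.degrees(np.arctan2(d[1],d[0])), s['wrist_force'].round(1))
t=vision.grab_frame('top'); cv2.imwrite('pics/t%d.png'%(s['time']*100),t[:,:,::-1])
for c,st in blobs(t,(12,130,50),(22,255,255),60):
    b=plane('top',c,.082)[:2]-C; print('org',c,st[4],np.hypot(*b),np.degrees(np.arctan2(b[1],b[0])))
E
python3 m.py
```

```text
handle 0.20758283278882084 -81.13477500613135 [-0.1 -4.8  3.5]
org [306.5, 150.1] 217 0.08637494328868696 -12.07153869167284
```

Scaled: 0.0044 m / 0.75 = 0.0059, 0.0017 m / 0.75 = 0.0023.

Emit:
{"name": "step_hand", "arguments": {
  "increments": [
    [0, 0.0011, 0.0029, 0, 0, 0, 0],
    [0, 0.0023, 0.0059, 0, 0, 0, 0],
    [0, 0.0023, 0.0059, 0, 0, 0, 0]
  ],
  "clamp_n": 40
}}

```text
time: 4.35
position: [0.608, -0.1536, 0.1666]
eef_rot: [2.444, 1.972, 0.0]
wrist_force: [-0.2, -3.5, 5.4]
finger_gap: 0.267
grip_force: 40.0
```

```bash
python3 m.py
```

```text
handle 0.20739057534277255 -79.8508493211237 [-0.2 -3.5  5.4]
org [305.5, 150.0] 217 0.08623690125670724 -11.090961503485788
```

Scaled: 0.002 m / 0.75 = 0.0027, 0.0008 m / 0.75 = 0.0011.

Emit:
{"name": "step_hand", "arguments": {
  "increments": [
    [0, 0.0011, 0.0027, 0, 0, 0, 0],
    [0, 0.0011, 0.0027, 0, 0, 0, 0]
  ],
  "clamp_n": 40
}}

```text
time: 4.57
position: [0.6087, -0.1536, 0.1665]
eef_rot: [-2.444, -1.971, 0.005]
wrist_force: [-19.9, -4.8, 14.4]
finger_gap: 0.272
grip_force: 41.2
```

Emit:
{"name": "step_hand", "arguments": {
  "increments": [
    [0, 0.0011, 0.0027, 0, 0, 0, 0],
    [0, 0.0011, 0.0027, 0, 0, 0, 0]
  ],
  "clamp_n": 40
}}

```text
time: 4.73
position: [0.6092, -0.1536, 0.1664]
eef_rot: [-2.441, -1.968, 0.011]
wrist_force: [-39.0, -5.3, 23.1]
finger_gap: 0.269
grip_force: 43.6
```

```bash
python3 m.py
```

```text
handle 0.20757068186991373 -79.53440609529481 [-39.   -5.3  23.1]
org [305.5, 149.9] 214 0.08638384231948608 -11.073140905681342
```

The stop is at about -79.7° (39 N on contact). There the tray sits at 30° plus whole pockets, lined up with the pointer. Now returning.

Scaled: -0.1537 m / 0.75 = -0.2049, -0.1371 m / 0.75 = -0.1828.

Emit:
{"name": "step_hand", "arguments": {
  "increments": [
    [0, -0.0061, -0.0157, 0, 0, 0, 0],
    [0, -0.0135, -0.0388, 0, 0, 0, 0],
    [0, -0.0187, -0.0625, 0, 0, 0, 0],
    [0, -0.0219, -0.0865, 0, 0, 0, 0],
    [0, -0.0229, -0.1108, 0, 0, 0, 0],
    [0, -0.0219, -0.1351, 0, 0, 0, 0],
    [0, -0.0187, -0.1591, 0, 0, 0, 0],
    [0, -0.0135, -0.1828, 0, 0, 0, 0],
    [0, -0.0064, -0.2049, 0, 0, 0, 0],
    [0, -0.0064, -0.2049, 0, 0, 0, 0],
    [0, -0.0064, -0.2049, 0, 0, 0, 0]
  ],
  "clamp_n": 40
}}

```text
time: 5.7
position: [0.4606, -0.1249, 0.1664]
eef_rot: [2.445, 1.972, 0.0]
wrist_force: [-2.7, -5.2, 4.3]
finger_gap: 0.271
grip_force: 40.8
```

```bash
python3 m.py
```

```text
handle 0.2075132822991134 -122.31121163692445 [-2.7 -5.2  4.3]
org [305.5, 149.8] 214 0.08653079587499073 -11.055380330753739
```

Tray held still. Second stroke.

Scaled: 0.15 m / 0.75 = 0.2, 0.146 m / 0.75 = 0.1947.

Emit:
{"name": "step_hand", "arguments": {
  "increments": [
    [0, -0.004, 0.0107, 0, 0, 0, 0],
    [0, -0.0071, 0.0221, 0, 0, 0, 0],
    [0, -0.01, 0.034, 0, 0, 0, 0],
    [0, -0.0123, 0.0459, 0, 0, 0, 0],
    [0, -0.0141, 0.0579, 0, 0, 0, 0],
    [0, -0.0155, 0.0699, 0, 0, 0, 0],
    [0, -0.0163, 0.082, 0, 0, 0, 0],
    [0, -0.0165, 0.0941, 0, 0, 0, 0],
    [0, -0.0163, 0.1063, 0, 0, 0, 0],
    [0, -0.0155, 0.1184, 0, 0, 0, 0],
    [0, -0.0141, 0.1304, 0, 0, 0, 0],
    [0, -0.0123, 0.1424, 0, 0, 0, 0],
    [0, -0.01, 0.1543, 0, 0, 0, 0],
    [0, -0.0071, 0.1661, 0, 0, 0, 0],
    [0, -0.004, 0.1777, 0, 0, 0, 0],
    [0, 0.0003, 0.1892, 0, 0, 0, 0],
    [0, 0.0027, 0.1947, 0, 0, 0, 0],
    [0, 0.0043, 0.2, 0, 0, 0, 0],
    [0, 0.0043, 0.2, 0, 0, 0, 0],
    [0, 0.0043, 0.2, 0, 0, 0, 0]
  ],
  "clamp_n": 40
}}

```text
time: 7.42
position: [0.6083, -0.1538, 0.1659]
eef_rot: [2.445, 1.973, -0.001]
wrist_force: [-2.3, -3.9, 4.2]
finger_gap: 0.272
grip_force: 41.1
```

```bash
python3 m.py
```

```text
handle 0.2076391179287901 -79.78718179318844 [-2.3 -3.9  4.2]
org [275.3, 152.0] 214 0.08665993395664075 18.874155615648434
```

Scaled: -0.15 m / 0.75 = -0.2, -0.1334 m / 0.75 = -0.1779.

Emit:
{"name": "step_hand", "arguments": {
  "increments": [
    [0, -0.004, -0.0108, 0, 0, 0, 0],
    [0, -0.0113, -0.0339, 0, 0, 0, 0],
    [0, -0.0165, -0.0576, 0, 0, 0, 0],
    [0, -0.0197, -0.0816, 0, 0, 0, 0],
    [0, -0.0208, -0.1059, 0, 0, 0, 0],
    [0, -0.0197, -0.1301, 0, 0, 0, 0],
    [0, -0.0165, -0.1541, 0, 0, 0, 0],
    [0, -0.0113, -0.1779, 0, 0, 0, 0],
    [0, -0.0043, -0.2, 0, 0, 0, 0],
    [0, -0.0043, -0.2, 0, 0, 0, 0],
    [0, -0.0043, -0.2, 0, 0, 0, 0]
  ],
  "clamp_n": 40
}}

```text
time: 8.38
position: [0.4606, -0.1246, 0.1659]
eef_rot: [-2.444, -1.973, 0.0]
wrist_force: [-3.3, -0.9, 1.2]
finger_gap: 0.269
grip_force: 41.1
```

Emit:
{"name": "step_hand", "arguments": {
  "increments": [
    [0, -0.004, 0.0107, 0, 0, 0, 0],
    [0, -0.0071, 0.0221, 0, 0, 0, 0],
    [0, -0.01, 0.034, 0, 0, 0, 0],
    [0, -0.0123, 0.0459, 0, 0, 0, 0],
    [0, -0.0141, 0.0579, 0, 0, 0, 0],
    [0, -0.0155, 0.0699, 0, 0, 0, 0],
    [0, -0.0163, 0.082, 0, 0, 0, 0],
    [0, -0.0165, 0.0941, 0, 0, 0, 0],
    [0, -0.0163, 0.1063, 0, 0, 0, 0],
    [0, -0.0155, 0.1184, 0, 0, 0, 0],
    [0, -0.0141, 0.1304, 0, 0, 0, 0],
    [0, -0.0123, 0.1424, 0, 0, 0, 0],
    [0, -0.01, 0.1543, 0, 0, 0, 0],
    [0, -0.0071, 0.1661, 0, 0, 0, 0],
    [0, -0.004, 0.1777, 0, 0, 0, 0],
    [0, 0.0003, 0.1892, 0, 0, 0, 0],
    [0, 0.0027, 0.1947, 0, 0, 0, 0],
    [0, 0.0043, 0.2, 0, 0, 0, 0],
    [0, 0.0043, 0.2, 0, 0, 0, 0],
    [0, 0.0043, 0.2, 0, 0, 0, 0]
  ],
  "clamp_n": 40
}}

```text
time: 10.05
position: [0.6083, -0.1543, 0.1656]
eef_rot: [-2.445, -1.972, 0.002]
wrist_force: [-7.1, -5.9, 4.6]
finger_gap: 0.27
grip_force: 41.6
```

```bash
python3 m.py
```

```text
handle 0.20809163845049036 -79.81519136146645 [-7.1 -5.9  4.6]
org [250.3, 168.4] 213 0.08707951318824039 48.35171240950737
```

Third stroke done, with the bushing at 48.4°. One more stroke to go.

Scaled: -0.15 m / 0.75 = -0.2, -0.1334 m / 0.75 = -0.1779.

Emit:
{"name": "step_hand", "arguments": {
  "increments": [
    [0, -0.004, -0.0108, 0, 0, 0, 0],
    [0, -0.0113, -0.0339, 0, 0, 0, 0],
    [0, -0.0165, -0.0576, 0, 0, 0, 0],
    [0, -0.0197, -0.0816, 0, 0, 0, 0],
    [0, -0.0208, -0.1059, 0, 0, 0, 0],
    [0, -0.0197, -0.1301, 0, 0, 0, 0],
    [0, -0.0165, -0.1541, 0, 0, 0, 0],
    [0, -0.0113, -0.1779, 0, 0, 0, 0],
    [0, -0.0043, -0.2, 0, 0, 0, 0],
    [0, -0.0043, -0.2, 0, 0, 0, 0],
    [0, -0.0043, -0.2, 0, 0, 0, 0]
  ],
  "clamp_n": 40
}}

```text
time: 11.02
position: [0.461, -0.125, 0.1657]
eef_rot: [-2.445, -1.973, 0.001]
wrist_force: [-1.9, -3.9, -1.6]
finger_gap: 0.267
grip_force: 41.3
```

Emit:
{"name": "step_hand", "arguments": {
  "increments": [
    [0, -0.004, 0.0107, 0, 0, 0, 0],
    [0, -0.0071, 0.0221, 0, 0, 0, 0],
    [0, -0.01, 0.034, 0, 0, 0, 0],
    [0, -0.0123, 0.0459, 0, 0, 0, 0],
    [0, -0.0141, 0.0579, 0, 0, 0, 0],
    [0, -0.0155, 0.0699, 0, 0, 0, 0],
    [0, -0.0163, 0.082, 0, 0, 0, 0],
    [0, -0.0165, 0.0941, 0, 0, 0, 0],
    [0, -0.0163, 0.1063, 0, 0, 0, 0],
    [0, -0.0155, 0.1184, 0, 0, 0, 0],
    [0, -0.0141, 0.1304, 0, 0, 0, 0],
    [0, -0.0123, 0.1424, 0, 0, 0, 0],
    [0, -0.01, 0.1543, 0, 0, 0, 0],
    [0, -0.0071, 0.1661, 0, 0, 0, 0],
    [0, -0.004, 0.1777, 0, 0, 0, 0],
    [0, 0.0003, 0.1892, 0, 0, 0, 0],
    [0, 0.0027, 0.1947, 0, 0, 0, 0],
    [0, 0.0043, 0.2, 0, 0, 0, 0],
    [0, 0.0043, 0.2, 0, 0, 0, 0],
    [0, 0.0043, 0.2, 0, 0, 0, 0]
  ],
  "clamp_n": 40
}}

```text
time: 12.68
position: [0.6084, -0.1542, 0.1655]
eef_rot: [-2.444, -1.972, 0.003]
wrist_force: [-8.9, -5.5, 4.0]
finger_gap: 0.27
grip_force: 42.0
```

```bash
python3 m.py
```

```text
handle 0.2079748811544859 -79.79395153465735 [-8.9 -5.5  4. ]
org [237.1, 195.1] 213 0.0866370294158472 77.6755603682765
```

Scaled: -0.1 m / 0.75 = -0.1333, -0.08 m / 0.75 = -0.1067.

Emit:
{"name": "step_hand", "arguments": {
  "increments": [
    [1, 0, -0.0013, 0, 0, 0, 0],
    [1, 0, -0.0013, 0, 0, 0, 0],
    [1, 0, -0.0013, 0, 0, 0, 0],
    [1, 0, -0.0013, 0, 0, 0, 0],
    [1, 0, -0.0013, 0, 0, 0, 0],
    [1, 0, -0.0013, 0, 0, 0, 0],
    [1, 0, -0.0013, 0, 0, 0, 0],
    [1, 0, -0.0013, -0.04, 0, 0, 0],
    [1, 0, -0.0013, -0.08, 0, 0, 0],
    [1, 0, -0.0013, -0.1333, 0, 0, 0],
    [1, -0.0533, -0.0013, -0.1333, 0, 0, 0],
    [1, -0.1067, -0.0013, -0.1333, 0, 0, 0],
    [1, -0.1067, -0.0013, -0.1333, 0, 0, 0],
    [1, -0.1067, -0.0013, -0.1333, 0, 0, 0]
  ]
}}

```text
time: 13.9
position: [0.5897, -0.2331, 0.2658]
eef_rot: [-2.448, -1.969, -0.0]
wrist_force: [0.1, 0.3, -0.2]
finger_gap: 1.002
grip_force: 0.0
```

```bash
python3 m.py; ls pics
```

```text
handle 0.28416942953334484 -86.32536758212497 [ 0.1  0.3 -0.2]
org [237.1, 195.0] 216 0.08666818289815684 77.58022478524246
scene0.png
t1005.png
t1268.png
t1390.png
t405.png
t434.png
t473.png
t570.png
t741.png
top0.png
w1.png
```

View pics/t1390.png

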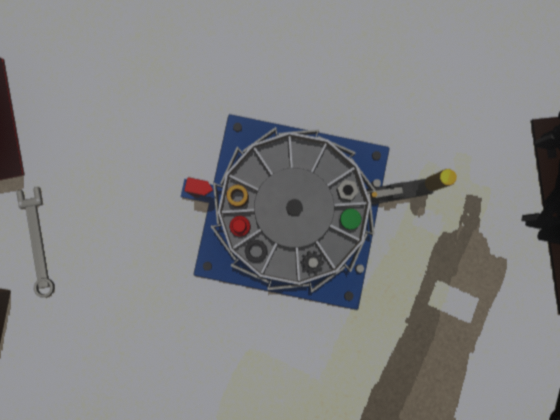

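The bushing at (237,195) is in front of the red pointer at (198,187). The handle at (447,178) is free and the gripper is clear of it.

```bash
python3 -c "
from cell import env, vision, job_done
print(job_done())"
```

```text
the job is handed in; nothing more can be done
None
```

The job is handed in: four lever strokes brought the brass bushing to the red pointer (77.6° measured, pointer at about 78°), then the handle was released and the gripper moved clear, all in 14 s; no verdict was returned.

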